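Work a long kiln prop in behind the guard pin

ROBOT

A 7-joint arm with a two-finger parallel gripper is mounted at the origin on the work surface. World frame = base frame: x ahead of the robot, y to its left, z up, the work surface at z = 0. Lengths are in mm, angles in rad, forces in N, time in s.
With the tool pointing down it reaches from about 425 to 825 mm from the base axis. Payload 3.6 kg.
Tool frame: the origin (TCP) lies on the centre line of the jaws, within the pads' length; the fingertips stand 25 mm ahead of it and the grasp point (between the pads) lies 6 mm ahead of it; z points along the fingers, y is the direction in which the jaws open and shut (so a half turn about z gives the same grasp; the last joint's range is limited). The gripper opens to 93 mm and grips with 3 to 60 N. Pads are 15 mm wide; open, the fingers measure 128 mm over their backs; the gripper's body (75 mm by 188 mm) begins 65 mm behind the grasp point.
Start: joints at [1.165, 0.615, -0.013, 1.423, 0.008, 1.103, -0.04], TCP at [240.986, -603.647, 243.64] pointing down, gripper open.
Joint ranges: [-3.12, 3.12], [-0.3, 2.06], [-1.34, 1.32], [0.26, 2.42], [-1.36, 4.5], [0.01, 1.98], [-2.84, 2.84]. Speed limits (rad/s): [2.79, 2.79, 3.14, 3.14, 3.14, 3.14, 3.14].

INTERFACE

Orientations are given as a unit quaternion [w, x, y, z].
In Python, from station import read_state, grab_frame, hand_in gives the robot as it stands. The module is installed in compiled form; this text tells all that it offers.
- The arm moves only by the tool drive_tool, never from a script. Its argument "targets" is a list of rows, each a list of 7 numbers: the shift along the tool's x, y, z in m, then the turn, a rotation vector about the tool's x, y, z in rad, then the gripper's target within -1 to 1 (shut at 1, half-way at 0, fully open at -1). A call has 1 to 12 rows; each row is the pose to reach, as a shift and turn from the pose measured when the call began, along the tool's axes at that moment; what a row does not reach only later rows make up. A row lasts 1/8 s, in which the tool goes at most 62.5 mm and 10.7 degrees, less where a joint would pass 70% of its speed; a pose out of reach is approached as far as the arm can. A call with a gripper value outside its range is refused whole. The fingers move at their own pace and stop on an object; the grip force is fixed at half the most. Time passes only in rows, so rows that repeat a pose let the fingers close. It gives the time, the measured TCP pose, the force and the opening at its end, in the units of the state.
- read_state(): the state, without advancing time (a new reading comes with each control period).
- grab_frame(name): name is "scene" or "top" or "wrist"; returns a dict with "pixels" (400x640x3 uint8, red, green, blue), "range_z" (400x640 float32, mm along the optical axis (not along the pixel's ray), 0 where there is no reading), "fx", "fy", "cx", "cy" (pixels), "origin" and "orientation" of the camera in the world. Camera axes: x right, y down, z forward; pixel columns grow to the right and rows downward; lengths in mm; the calibration is good to about 2 mm. A picture is of the moment at which its call begins.
- hand_in(): hands the job in, once; it reports no verdict.
The state is a dict: "t": time; "q": joint angles; "dq": joint speeds; "tau": joint torques, N m; "ee_pos": TCP position; "tool_rot": TCP orientation; "wrist_force": force on the tool from outside, world axes, zero at the start; "wrist_torque": the same for the moment, N m; "width": finger opening in mm.
Only numpy, scipy, OpenCV 4.12 (cv2) and the standard library are available. Lean on these libraries where they do the work, as an engineer would, in place of code of your own. Each camera call takes 0.05 s, during which the arm holds its last target. There are 200 camera calls.

TASK

Push the long clay kiln prop across the table into the low blue bay: angle one end in behind the red guard pin, then swing the other end in, until the whole prop lies flat along the bay's back rail. Only push it with the fingers: do not grip or lift it or tip it over, and leave the short props and the glaze jar where they stand.

Things in the scene. Friction and masses are not known exactly. Their poses are not given: they have to be found in the camera images.
- prop: Long cream-coloured kiln prop, a straight bar 230 mm long (its own y), 36 mm wide (its x) and 28 mm high (z), about 0.34 kg (+-30 %), lying on the table; looks the same turned end for end. Origin: centre of its underside. It slides on the table with ordinary friction and no other attachment; push with the fingertips about 10 mm above the table so that it does not tip.
- prop_end_a (a point): Middle of the prop's end face at its own +y, 115 mm from its centre, 14 mm above its underside.
- prop_end_b (a point): Middle of the prop's end face at its own -y, 115 mm from its centre, 14 mm above its underside.
- prop_face_a: The long upright side face of the prop at its own +x (a 3 mm skin, 222 mm long, fixed to it). Same origin and axes as the prop.
- prop_face_b: The long upright side face of the prop at its own -x (a 3 mm skin, 222 mm long, fixed to it). Same origin and axes as the prop.
- bay: Fixed low blue U-shaped bay on the table, open towards the robot, over a thin grey sheet (under 1 mm) that does not impede sliding. Origin: at table height, at mid-length on the inner face of the back rail; x points into the back rail (away from the robot), y along it. Back rail 294 mm long over all; an end rail at each end reaches 45 mm out from the back rail (to x = -45 mm), their inner faces at y = +135 and -135 mm. All rails 12 mm thick, 35 mm high.
- pin: Fixed round red guard pin with a white band, 18 mm diameter, 55 mm high, standing in front of the bay in one of two sockets: at x = -71 mm, y = +80 or -80 mm in the bay's frame (which one varies). The gap between pin and back rail is 62 mm; between pin and the farther end rail 206 mm, less than the prop's length. The other socket is flush with the table and no obstacle. Origin: centre of its foot.
- short_prop_1: Bystander: upright short clay prop, 38 mm square, 65 mm high, loose. Origin: centre of its underside.
- short_prop_2: Bystander: upright short clay prop, 38 mm square, 50 mm high, loose. Origin: centre of its underside.
- glaze_jar: Bystander: round glaze jar with blue lid, 56 mm diameter, 70 mm high, loose. Origin: centre of its underside.
Things that resemble listed ones, but are neither listed nor needed, are in the scene too. Several things look just like the prop: the one meant starts farthest to the robot's right.

How it is judged:
By the outcome, as a careful person would: the job done as asked, in the order asked, and still so for the second after the job is handed in, with the robot touching nothing.
It also fails if it takes over 72 s, if anything falls off the work surface, if the arm or the gripper's body presses on something with over 40 N, if the wrist force passes 120 N, or if a joint passes its speed limit or range.

## Working session

There is one attempt and no reset: what is moved stays moved. The work goes in short steps, Python scripts to look and compute and a tool call to move; the robot and the scene stay as the last step left them, time stands still between calls to the robot, and variables do not carry over. Pictures are saved under pics/ and viewed, about 8 in all and at most 12, crops included, and the job is handed in when it is done.

Besides the shell and the picture viewer there is one more tool, called after "Request:" as name(argument=value, ...), one argument or row to a line, values as JSON. drive_tool: Moves the arm, as the interface text tells. Its arguments: {"type":"object","properties":{"targets":{"type":"array"}},"required":["targets"]}

```bash
mkdir -p pics; cat > h.py <<'E'
import numpy as np, cv2
from station import read_state, grab_frame
from scipy.spatial.transform import Rotation as R
def rot(q): return R.from_quat([q[1],q[2],q[3],q[0]]).as_matrix()
def px2w(f,u,v,z):
    d=rot(f["orientation"])@np.array([(u-f["cx"])/f["fx"],(v-f["cy"])/f["fy"],1.])
    o=np.array(f["origin"]); return o+d*(z-o[2])/d[2]
def cloud(f):
    v,u=np.mgrid[:400,:640]; r=f["range_z"]
    p=np.stack([(u-f["cx"])/f["fx"]*r,(v-f["cy"])/f["fy"]*r,r],-1)
    return p@rot(f["orientation"]).T+np.array(f["origin"])
def save(f,n): cv2.imwrite("pics/"+n,f["pixels"][:,:,::-1])
E
python3 - <<'E'
from h import *
s=read_state();print(s)
for n in("top","scene"):
    f=grab_frame(n);save(f,n+"1.png");print(n,f["origin"],f["orientation"],f["fx"],f["fy"],f["cx"],f["cy"])
    np.save(n+"1.npy",f,allow_pickle=True)
E
```

```text
{'t': 0.0, 'q': array([ 1.16450119,  0.61591899, -0.01260261,  1.42488793,  0.00810244,
        1.10339363, -0.04042927]), 'dq': array([-0.00216245, -0.00014226, -0.00100002, -0.00065934, -0.00059852,
        0.00137258, -0.00039863]), 'tau': array([ 8.54978748e-05, -4.58936012e+01,  2.08757767e-01, -1.65744638e+01,
       -6.11628522e-02,  2.06125231e-02,  2.29975767e-04]), 'ee_pos': array([ 240.7074155 , -603.0069025 ,  242.48492083]), 'tool_rot': array([-1.25117664e-03,  9.82020220e-01,  1.88771428e-01, -2.64385161e-04]), 'wrist_force': array([ 0.45334978,  0.80038685, -0.35325027]), 'wrist_torque': array([0.01774246, 0.04241859, 0.03697476]), 'width': 93.19569083000208}
top [ 429.99185732   17.03359228 1214.59512825] [-0.0206331   0.71662858 -0.69611879  0.03789957] 514.545426045049 514.545426045049 320.61860785908914 200.05637019088772
scene [ 992.03425538 -439.68581465  668.49797875] [-0.35201333  0.84549443  0.37356133 -0.14723356] 362.2433179510544 362.2433179510544 318.54407573218106 198.12188560809844
```

View pics/top1.png

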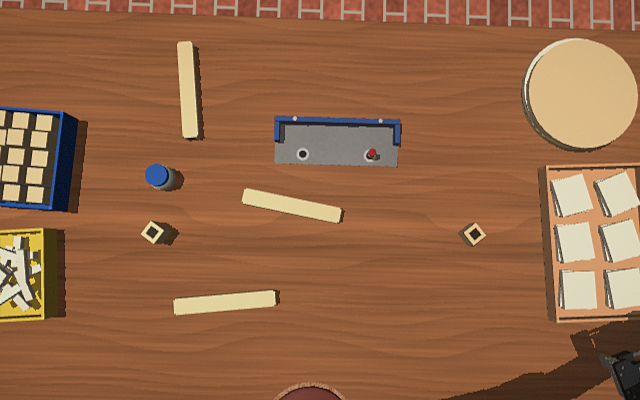

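View pics/scene1.png

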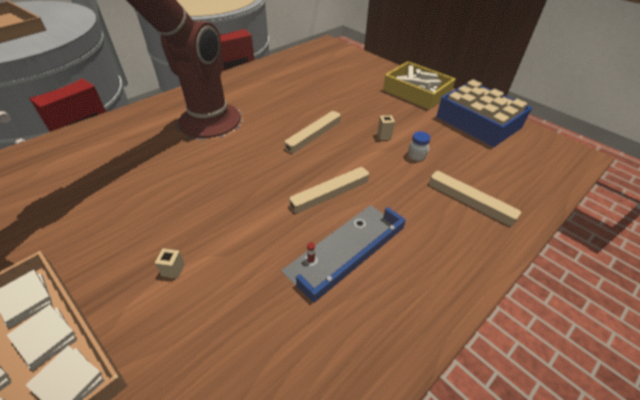

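The top view (image up is +x, image right should be the robot's right) shows three cream bars, at px (292,205), (189,90) and (225,302). The bar at (292,205) is farthest right, so it fits. The bay is at (337,140) with the red pin at (371,154), the right-hand socket. I'll measure these and confirm with a crop.

```bash
cat >> h.py <<'E'
def bars(f,z=28,amin=600):
    h=cv2.cvtColor(f["pixels"],cv2.COLOR_RGB2HSV)
    m=cv2.inRange(h,(18,40,150),(35,160,255))
    out=[]
    for c in cv2.findContours(m,cv2.RETR_EXTERNAL,cv2.CHAIN_APPROX_NONE)[0]:
        if cv2.contourArea(c)<amin: continue
        w=np.array([px2w(f,u,v,z)[:2] for u,v in c[:,0]],np.float32)
        (x,y),(a,b),t=cv2.minAreaRect(w)
        if a<b: a,b,t=b,a,t+90
        if 180<a<270 and 20<b<60: out.append((x,y,a,b,(t+90)%180-90,c[:,0].mean(0)))
    return out
E
python3 - <<'E'
from h import *
f=np.load("top1.npy",allow_pickle=True).item()
for b in bars(f): print("bar",np.round(b[:5],1),b[5].round())
h=cv2.cvtColor(f["pixels"],cv2.COLOR_RGB2HSV); P=cloud(f)
for u,v in((292,205),(337,120),(371,153),(160,176),(152,232),(472,234),(450,150)): print((u,v),P[v,u].round(),h[v,u])
m=cv2.inRange(h,(105,120,40),(125,255,255)); m[:, :250]=0;m[:,430:]=0
ys,xs=np.nonzero(m)
Q=P[ys,xs]; Q=Q[(Q[:,2]>28)&(Q[:,2]<42)]
r=cv2.minAreaRect(Q[:,:2].astype(np.float32)); print("bay",r,cv2.boxPoints(r).round(1),len(Q))
m=cv2.inRange(h,(0,150,60),(6,255,255))|cv2.inRange(h,(172,150,60),(180,255,255))
m[:, :340]=0;m[:,400:]=0;m[:120]=0;m[180:]=0
ys,xs=np.nonzero(m);print("red",list(zip(xs,ys)),P[ys,xs].round())
for u,v in((303,154),(371,157)): print(px2w(f,u,v,0).round(1))
a=f["pixels"][100:250,220:420];b=cv2.resize(a,None,fx=4,fy=4,interpolation=cv2.INTER_CUBIC);cv2.imwrite("pics/crop1.png",b[:,:,::-1])
E
```

```text
bar [290.5 201.3 229.7  37.  -83.7] [224. 302.]
bar [514.7  57.  229.8  37.2  79.8] [291. 205.]
bar [780.6 309.2 229.7  35.7   6.2] [187.  89.]
(292, 205) [516.  55.  25.] [ 23  79 226]
(337, 120) [717. -43.  34.] [110 143 134]
(371, 153) [ 638. -122.   55.] [  1 193 164]
(160, 176) [569. 350.  68.] [109 170 165]
(152, 232) [444. 360.  68.] [16 79 61]
(472, 234) [ 460. -356.   52.] [ 12 121  55]
(450, 150) [ 661. -318.    2.] [ 12 149 157]
bay ((695.319580078125, -44.00123596191406), (55.756202697753906, 292.1851806640625), 0.5312896966934204) [[ 666.1  101.8]
 [ 668.8 -190.3]
 [ 724.6 -189.8]
 [ 721.8  102.3]] 689
red [(np.int64(371), np.int64(149)), (np.int64(372), np.int64(149)), (np.int64(373), np.int64(149)), (np.int64(374), np.int64(149)), (np.int64(370), np.int64(150)), (np.int64(371), np.int64(150)), (np.int64(372), np.int64(150)), (np.int64(373), np.int64(150)), (np.int64(374), np.int64(150)), (np.int64(375), np.int64(150)), (np.int64(369), np.int64(151)), (np.int64(370), np.int64(151)), (np.int64(371), np.int64(151)), (np.int64(372), np.int64(151)), (np.int64(373), np.int64
[... 1256 characters left out ...]
 52.]
 [ 642. -126.   57.]
 [ 643. -129.   56.]
 [ 644. -132.   51.]
 [ 640. -118.   54.]
 [ 641. -120.   53.]
 [ 640. -122.   56.]
 [ 640. -124.   59.]
 [ 640. -126.   59.]
 [ 641. -129.   52.]
 [ 641. -131.   54.]
 [ 638. -118.   55.]
 [ 637. -119.   59.]
 [ 638. -122.   55.]
 [ 638. -124.   56.]
 [ 638. -127.   55.]
 [ 638. -129.   56.]
 [ 639. -132.   51.]
 [ 636. -118.   53.]
 [ 635. -120.   56.]
 [ 636. -122.   55.]
 [ 636. -125.   54.]
 [ 636. -127.   54.]
 [ 636. -129.   55.]
 [ 638. -116.   25.]
 [ 634. -120.   52.]
 [ 633. -122.   55.]
 [ 634. -125.   52.]
 [ 634. -127.   52.]
 [ 636. -117.   24.]
 [ 636. -118.   11.]
 [ 633. -120.   32.]]
[640.1  33.9   0. ]
[ 638.2 -128.8    0. ]
```

View pics/crop1.png

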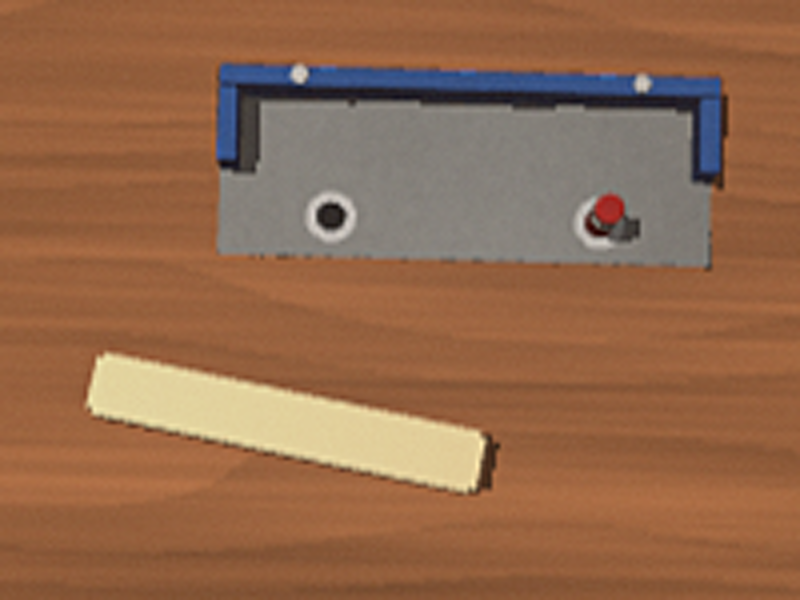

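The crop confirms it. The target bar runs from px (90,385) to (487,460) in the crop, measures 230 x 37 mm and lies between the robot and the bay. The pin stands in the right-hand socket (crop px 607,212).

- **Bay:** origin about (711, -44), yaw +0.54°.
- **Pin:** measured at (640, -124). The given geometry predicts (641, -125), which agrees.
- **Prop:** in the bay frame its centre is at (-195, +103), with the left end tilted 11° into the bay direction.

Plan:
1. Push the prop's left end axially, about 100 mm to the right.
2. Use the open fingers to push and tilt it about 20°, right end first, in behind the pin.
3. Rotate the left end in and press the prop flush.

```bash
cat >> h.py <<'E'
def rel(x,y,z,psi):
    """tool-frame shift (m) and turn (rad) from measured pose to a tool-down pose with tool x at heading psi (deg)"""
    s=read_state(); A=rot(s["tool_rot"]); c,n=np.cos(np.radians(psi)),np.sin(np.radians(psi))
    B=np.array([[c,n,0],[n,-c,0],[0,0,-1]])
    d=A.T@(np.array([x,y,z])-s["ee_pos"])/1000; r=R.from_matrix(A.T@B).as_rotvec()
    print("to",(x,y,z,psi),"shift",d.round(4),"turn",r.round(3))
def bayframe(b,o=(711.2,-44.),yaw=0.54):
    a=np.radians(yaw);dx,dy=b[0]-o[0],b[1]-o[1]
    return (np.cos(a)*dx+np.sin(a)*dy,-np.sin(a)*dx+np.cos(a)*dy,b[4]-90-yaw if b[4]>0 else b[4]+90-yaw)
E
python3 -c "
from h import *
rel(541,207,160,79.8)"
```

```text
to (541, 207, 160, 79.8) shift [ 0.5793 -0.6408  0.084 ] turn [-2.000e-03 -1.000e-03 -1.013e+00]
```

Request:
drive_tool(
  targets=[
    [0.29,-0.32,0.0,0,0,-0.5,1],
    [0.29,-0.32,0.0,0,0,-0.5,1],
    [0.29,-0.32,0.0,0,0,-0.5,1],
    [0.29,-0.32,0.0,0,0,-0.5,1],
    [0.29,-0.32,0.0,0,0,-0.5,1],
    [0.29,-0.32,0.0,0,0,-0.5,1],
    [0.579,-0.641,0.0,0,0,-1.013,1],
    [0.579,-0.641,0.0,0,0,-1.013,1],
    [0.579,-0.641,0.0,0,0,-1.013,1],
    [0.579,-0.641,0.0,0,0,-1.013,1],
    [0.579,-0.641,0.0,0,0,-1.013,1],
    [0.579,-0.641,0.0,0,0,-1.013,1],
  ],
)

```text
t: 1.6
ee_pos: [501.6, 101.3, 243.7]
tool_rot: [-0.001, 0.767, 0.641, 0.0]
wrist_force: [1.8, -0.1, 0.4]
width: 0.5
```

```bash
python3 -c "
from h import *
rel(541,207,120,79.8)
rel(541,207,33,79.8)"
```

```text
to (541, 207, 120, 79.8) shift [0.1109 0.0201 0.1238] turn [-0.001 -0.001 -0.001]
to (541, 207, 33, 79.8) shift [0.1108 0.0203 0.2108] turn [-0.001 -0.001 -0.001]
```

Request:
drive_tool(
  targets=[
    [0.111,0.02,0.06,0,0,0,1],
    [0.111,0.02,0.06,0,0,0,1],
    [0.111,0.02,0.1,0,0,0,1],
    [0.111,0.02,0.15,0,0,0,1],
    [0.111,0.02,0.19,0,0,0,1],
    [0.111,0.02,0.21,0,0,0,1],
    [0.111,0.02,0.21,0,0,0,1],
    [0.111,0.02,0.21,0,0,0,1],
  ],
)

```text
t: 2.6
ee_pos: [541.3, 207.6, 34.5]
tool_rot: [-0.001, 0.767, 0.641, 0.001]
wrist_force: [0.1, -0.2, -0.3]
width: 0.9
```

```bash
python3 -c "
from h import *
f=grab_frame('wrist');save(f,'w1.png')
rel(541,207,33,79.8)
print(bars(grab_frame('top')))"
```

```text
to (541, 207, 33, 79.8) shift [-0.0007 -0.0004  0.0019] turn [ 0.    -0.003 -0.001]
[(780.5601806640625, 309.229248046875, 229.74620056152344, 36.037940979003906, 6.226189613342285, array([187.16431925,  89.25352113]))]
```

View pics/w1.png

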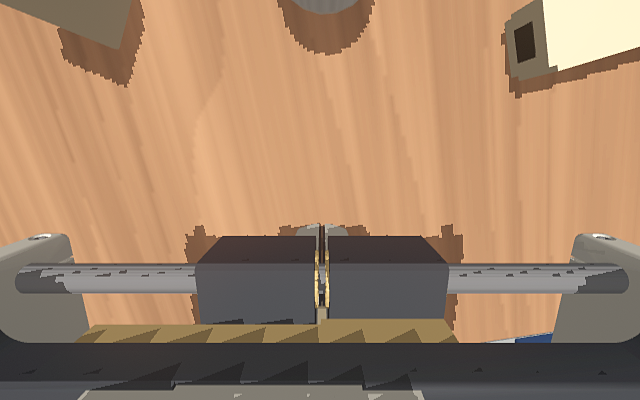

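The wrist view shows the shut fingers flat (px 195–445, row 270) with clear table beyond them. The jar and short prop are well ahead of them, on the far side from the push. I'll push axially about 70 mm.

Request:
drive_tool(
  targets=[
    [-0.015,0,0.002,0,0,0,1],
    [-0.022,0,0.002,0,0,0,1],
    [-0.03,0,0.002,0,0,0,1],
    [-0.038,0,0.002,0,0,0,1],
    [-0.046,0,0.002,0,0,0,1],
    [-0.054,0,0.002,0,0,0,1],
    [-0.062,0,0.002,0,0,0,1],
    [-0.07,0,0.002,0,0,0,1],
    [-0.078,0,0.002,0,0,0,1],
    [-0.086,0,0.002,0,0,0,1],
    [-0.093,0,0.002,0,0,0,1],
    [-0.1,0,0.002,0,0,0,1],
  ],
)

```text
t: 4.2
ee_pos: [523.7, 108.8, 32.8]
tool_rot: [-0.001, 0.767, 0.641, 0.001]
wrist_force: [-0.1, 2.7, 2.6]
width: 0.8
```

Request:
drive_tool(
  targets=[
    [0.03,0,0,0,0,0,1],
    [0.04,0,-0.05,0,0,0,1],
    [0.04,0,-0.09,0,0,0,1],
    [0.04,0,-0.09,0,0,0,1],
  ],
)

```text
t: 4.7
ee_pos: [531.7, 146.5, 124.9]
tool_rot: [0.001, 0.768, 0.641, 0.002]
wrist_force: [-0.3, 0.6, -0.2]
width: 0.5
```

```bash
python3 -c "
from h import *
f=grab_frame('top');save(f,'t2.png')
print(read_state()['ee_pos'])
for b in bars(f): print(b,bayframe(b))"
```

```text
[530.54372235 145.89467527 123.11910281]
(288.37841796875, 221.99720764160156, 188.01962280273438, 36.98790740966797, -83.51017093658447, array([214.71428571, 303.01058201])) (np.float64(-420.2958757961456), np.float64(269.9703344689734), 5.949829063415527)
(780.565185546875, 309.183837890625, 229.74620056152344, 35.94654083251953, 6.226189136505127, array([187.17370892,  89.25352113])) (np.float64(72.69073481099588), np.float64(352.5144101816848), -84.31381086349488)
```

View pics/t2.png

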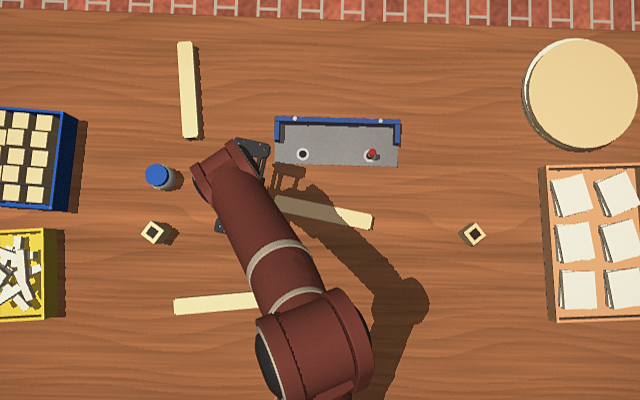

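The prop slid right as intended: its right end moved from px (342,214) to (373,218), about 71 mm, and its tilt looks unchanged. The arm hides the left half. Next I go round to the robot's side with the fingers open.

```bash
python3 -c "
from h import *
rel(463,-5,130,-10.2)"
```

```text
to (463, -5, 130, -10.2) shift [-0.1606 -0.0394 -0.007 ] turn [ 0.000e+00 -1.000e-03  1.568e+00]
```

Request:
drive_tool(
  targets=[
    [-0.05,-0.012,-0.007,0,0,0.18,-1],
    [-0.1,-0.025,-0.007,0,0,0.36,-1],
    [-0.16,-0.039,-0.007,0,0,0.54,-1],
    [-0.16,-0.039,-0.007,0,0,0.72,-1],
    [-0.16,-0.039,-0.007,0,0,0.9,-1],
    [-0.16,-0.039,-0.007,0,0,1.08,-1],
    [-0.16,-0.039,-0.007,0,0,1.26,-1],
    [-0.16,-0.039,-0.007,0,0,1.44,-1],
    [-0.16,-0.039,-0.007,0,0,1.57,-1],
    [-0.16,-0.039,-0.007,0,0,1.57,-1],
    [-0.16,-0.039,-0.007,0,0,1.57,-1],
  ],
)

```text
t: 6.12
ee_pos: [462.4, -5.1, 129.2]
tool_rot: [0.0, 0.996, -0.089, -0.001]
wrist_force: [0.6, 0.6, 0.2]
width: 92.8
```

```bash
python3 -c "
from h import *
f=grab_frame('scene');save(f,'s2.png')
for b in bars(f,28,300): print(b,bayframe(b))
f=grab_frame('top')
for b in bars(f): print(b[:5],bayframe(b))
rel(463,-5,33,-10.2)"
```

```text
(502.31024169921875, -19.360931396484375, 226.96217346191406, 35.75616455078125, 79.73236083984375, array([306.07831325, 197.26506024])) (np.float64(-208.64826658978683), np.float64(26.606684755617867), -10.80763916015625)
(781.409423828125, 304.72998046875, 225.65672302246094, 37.073360443115234, 6.392593860626221, array([476.22346369, 194.87150838])) (np.float64(73.49295960134913), np.float64(348.05279392794205), -84.14740613937379)
(290.7289123535156, 201.2991485595703, 229.6726531982422, 37.02082443237305, -83.48871183395386) (np.float64(-418.140557526747), np.float64(249.25104208786956), 5.9712881660461425)
(780.5677490234375, 309.16021728515625, 229.74620056152344, 35.89902114868164, 6.226189613342285) (np.float64(72.69307555804086), np.float64(352.49076646543574), -84.31381038665772)
to (463, -5, 33, -10.2) shift [0.0001 0.0001 0.0966] turn [ 0.     0.    -0.001]
```

View pics/s2.png

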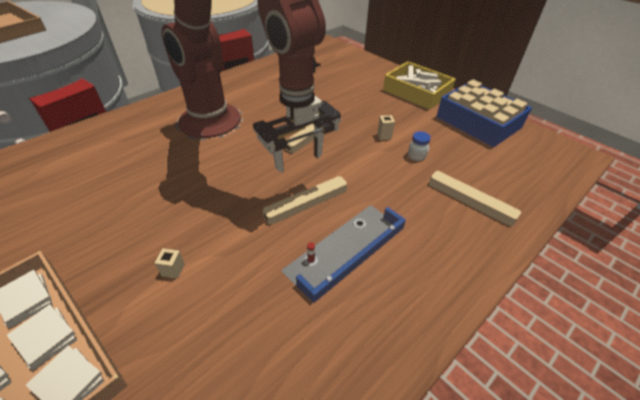

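The scene view shows the prop unobstructed at px (306,197) and the open gripper hanging behind it. Measured centre is about (501.5, -15), using the static bar to remove the view's bias, with tilt unchanged. I'll descend, then push forward while turning the heading by +30°.

Request:
drive_tool(
  targets=[
    [0,0,0.04,0,0,0,-1],
    [0,0,0.08,0,0,0,-1],
    [0,0,0.096,0,0,0,-1],
    [0,0,0.096,0,0,0,-1],
  ],
)

```text
t: 6.72
ee_pos: [462.0, -5.0, 32.5]
tool_rot: [0.0, 0.996, -0.089, -0.002]
wrist_force: [-0.4, -0.2, -1.0]
width: 92.8
```

Request:
drive_tool(
  targets=[
    [0.012,-0.002,0,0,0,0,-1],
    [0.02,-0.0035,0,0,0,0,-1],
    [0.028,-0.005,0,0,0,-0.06,-1],
    [0.035,-0.0065,0,0,0,-0.12,-1],
    [0.043,-0.009,0,0,0,-0.18,-1],
    [0.051,-0.011,0,0,0,-0.24,-1],
    [0.0585,-0.0135,0,0,0,-0.3,-1],
    [0.066,-0.016,0,0,0,-0.36,-1],
    [0.074,-0.0185,0,0,0,-0.42,-1],
    [0.0815,-0.021,0,0,0,-0.48,-1],
    [0.088,-0.023,0,0,0,-0.535,-1],
    [0.094,-0.025,0,0,0,-0.535,-1],
  ],
)

```text
t: 8.22
ee_pos: [559.0, 3.1, 32.1]
tool_rot: [-0.001, 0.984, 0.178, -0.002]
wrist_force: [-2.2, -0.0, 2.5]
width: 92.7
```

```bash
cat >> h.py <<'E'
def look(n):
    f=grab_frame('scene');save(f,n)
    for b in bars(f,28,300):
        if b[0]<740 and b[0]>400: print("prop raw",np.round(b[:5],1),"bay",np.round(bayframe((b[0]-.8,b[1]+4.4,0,0,b[4])),1))
    s=read_state();print(s["t"],s["ee_pos"].round(1),s["wrist_force"].round(1))
    A=rot(s["tool_rot"]);print("psi",np.degrees(np.arctan2(A[1,0],A[0,0])).round(1))
E
python3 -c "
from h import *
look('s3.png')"
```

```text
prop raw [588.7   3.7 229.5  36.5 -69.5] bay [-122.8   53.2   19.9]
8.275 [560.3   3.4  32.1] [-0.3 -0.2 -0.3]
psi 20.5
```

View pics/s3.png

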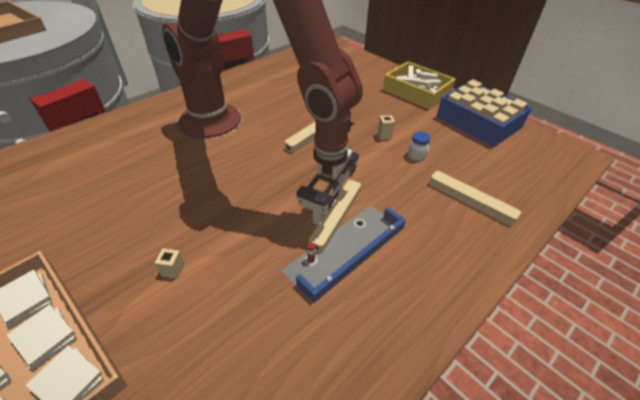

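The scene shows the prop at 20° tilt, its right end by the pin's foot (px ~318,243) and clear of it. Measured in the bay frame it is (-123, 53, 19.9°). I need 38 mm more forward, then I back off and rise.

Request:
drive_tool(
  targets=[
    [0.008,0.0025,0,0,0,0,-1],
    [0.015,0.0045,0,0,0,0,-1],
    [0.022,0.0065,0,0,0,0,-1],
    [0.028,0.0085,0,0,0,0,-1],
    [0.033,0.01,0,0,0,0,-1],
    [0.036,0.0105,0,0,0,0,-1],
    [0.036,0.0105,0,0,0,0,-1],
  ],
)

```text
t: 9.15
ee_pos: [598.4, 6.1, 32.1]
tool_rot: [-0.0, 0.984, 0.178, -0.0]
wrist_force: [-0.1, 0.1, 0.1]
width: 92.9
```

Request:
drive_tool(
  targets=[
    [-0.02,0,0,0,0,0,1],
    [-0.03,0,-0.04,0,0,0,1],
    [-0.03,0,-0.09,0,0,0,1],
    [-0.03,0,-0.1,0,0,0,1],
  ],
)

```text
t: 9.65
ee_pos: [573.5, -4.3, 136.1]
tool_rot: [0.0, 0.984, 0.178, 0.005]
wrist_force: [0.1, -0.9, -0.5]
width: 57.8
```

```bash
python3 -c "
from h import *
look('s4.png')
f=grab_frame('top');save(f,'t4.png')
for b in bars(f): print(b[:5],bayframe(b))"
```

```text
prop raw [627.2   6.3 228.7  39.  -69.7] bay [-84.3  55.5  19.8]
9.7 [572.9  -4.3 135.6] [ 0.3 -0.8 -0. ]
psi 20.5
(290.7289123535156, 201.2991485595703, 229.6726531982422, 37.02082443237305, -83.48871183395386) (np.float64(-418.140557526747), np.float64(249.25104208786956), 5.9712881660461425)
(780.565185546875, 309.183837890625, 229.74620056152344, 35.94654083251953, 6.226189136505127) (np.float64(72.69073481099588), np.float64(352.5144101816848), -84.31381086349488)
```

The prop is at bay (-84, 55.5, 19.8°), on the planned line. Next I go to its left end with the fingers shut.

```bash
python3 -c "
from h import *
rel(574.4,151.4,135,110.3)"
```

```text
to (574.4, 151.4, 135, 110.3) shift [ 0.057  -0.145  -0.0012] turn [ 0.003 -0.003 -1.568]
```

Request:
drive_tool(
  targets=[
    [0.02,-0.04,0,0,0,-0.18,1],
    [0.04,-0.08,0,0,0,-0.36,1],
    [0.057,-0.12,0,0,0,-0.54,1],
    [0.057,-0.145,0,0,0,-0.72,1],
    [0.057,-0.145,0,0,0,-0.9,1],
    [0.057,-0.145,0,0,0,-1.08,1],
    [0.057,-0.145,0,0,0,-1.26,1],
    [0.057,-0.145,0,0,0,-1.44,1],
    [0.057,-0.145,0,0,0,-1.568,1],
    [0.057,-0.145,0,0,0,-1.568,1],
    [0.057,-0.145,0,0,0,-1.568,1],
  ],
)

```text
t: 11.12
ee_pos: [574.1, 151.4, 132.8]
tool_rot: [0.001, 0.572, 0.82, 0.001]
wrist_force: [-0.3, 0.0, -0.1]
width: 0.4
```

Request:
drive_tool(
  targets=[
    [0,0,0.04,0,0,0,1],
    [0,0,0.08,0,0,0,1],
    [0,0,0.102,0,0,0,1],
    [0,0,0.102,0,0,0,1],
  ],
)

```text
t: 11.62
ee_pos: [572.9, 151.0, 29.0]
tool_rot: [-0.0, 0.572, 0.82, -0.001]
wrist_force: [-0.1, -0.8, 1.4]
width: 0.4
```

```bash
python3 -c "
from h import *
rel(574.4,151.4,32.5,110.3)
rel(574.4+.347*80,151.4-.938*80,32.5,110.3)"
```

```text
to (574.4, 151.4, 32.5, 110.3) shift [-0.0002  0.0015 -0.0035] turn [-0.002  0.    -0.002]
to (602.16, 76.36000000000001, 32.5, 110.3) shift [-0.0802  0.0017 -0.0035] turn [-0.002  0.    -0.002]
```

Pushing 80 mm: 25 mm free travel, then about 55 mm of contact.

Request:
drive_tool(
  targets=[
    [-0.012,0.0015,-0.0035,0,0,0,1],
    [-0.02,0.0015,-0.0035,0,0,0,1],
    [-0.027,0.0015,-0.0035,0,0,0,1],
    [-0.034,0.0015,-0.0035,0,0,0,1],
    [-0.041,0.0015,-0.0035,0,0,0,1],
    [-0.048,0.0015,-0.0035,0,0,0,1],
    [-0.055,0.0015,-0.0035,0,0,0,1],
    [-0.062,0.0015,-0.0035,0,0,0,1],
    [-0.068,0.0015,-0.0035,0,0,0,1],
    [-0.073,0.0015,-0.0035,0,0,0,1],
    [-0.077,0.0015,-0.0035,0,0,0,1],
    [-0.08,0.0015,-0.0035,0,0,0,1],
  ],
)

```text
t: 13.12
ee_pos: [601.9, 76.1, 32.4]
tool_rot: [-0.001, 0.572, 0.82, -0.001]
wrist_force: [-0.3, 2.0, 2.0]
width: 0.3
```

```bash
python3 -c "
from h import *
look('s5.png')"
```

```text
prop raw [652.1 -66.3 183.7  39.4 -70. ] bay [-60.1 -17.3  19.5]
13.175 [602.1  75.6  32.4] [-0.7  2.   1.3]
psi 110.1
```

View pics/s5.png

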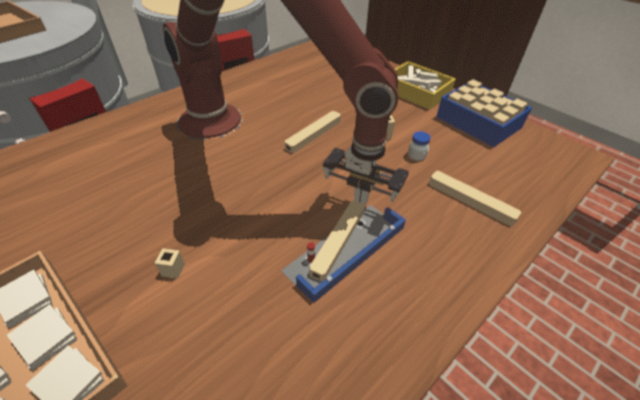

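The scene shows the right end past the pin, inside the bay between pin (px 311,252) and back rail. Allowing for the part the gripper hides, the centre is about bay (-68, +4). I'll nudge 4 mm more, retreat, and go round to the front for the swing.

Request:
drive_tool(
  targets=[
    [-0.002,0,0,0,0,0,1],
    [-0.004,0,0,0,0,0,1],
    [-0.004,0,0,0,0,0,1],
    [0.02,0,0,0,0,0,1],
    [0.03,0,-0.04,0,0,0,1],
    [0.03,0,-0.09,0,0,0,1],
    [0.03,0,-0.1,0,0,0,1],
    [0.03,0,-0.1,0,0,0,1],
  ],
)

```text
t: 14.18
ee_pos: [592.2, 102.3, 132.4]
tool_rot: [0.001, 0.573, 0.819, -0.002]
wrist_force: [-1.0, -0.3, -0.9]
width: 0.9
```

```bash
python3 -c "
from h import *
look('s6.png')
rel(589,-32,130,20.3)"
```

```text
prop raw [651.8 -65.8 194.6  39.3 -70. ] bay [-60.3 -16.9  19.5]
14.225 [591.5 102.3 131.3] [0.1 0.4 0.2]
psi 110.1
to (589, -32, 130, 20.3) shift [-0.1253 -0.0484  0.0018] turn [-0.002  0.005  1.567]
```

Request:
drive_tool(
  targets=[
    [-0.04,-0.016,0,0,0,0.18,-1],
    [-0.08,-0.032,0,0,0,0.36,-1],
    [-0.125,-0.048,0,0,0,0.54,-1],
    [-0.125,-0.048,0,0,0,0.72,-1],
    [-0.125,-0.048,0,0,0,0.9,-1],
    [-0.125,-0.048,0,0,0,1.08,-1],
    [-0.125,-0.048,0,0,0,1.26,-1],
    [-0.125,-0.048,0,0,0,1.44,-1],
    [-0.125,-0.048,0,0,0,1.567,-1],
    [-0.125,-0.048,0,0,0,1.567,-1],
    [-0.125,-0.048,0,0,0,1.567,-1],
  ],
)

```text
t: 15.6
ee_pos: [588.6, -32.0, 130.7]
tool_rot: [0.002, 0.984, 0.177, -0.003]
wrist_force: [0.1, -0.2, -0.3]
width: 93.0
```

```bash
python3 -c "
from h import *
look('s7.png')
rel(589,-32,33,20.3)"
```

```text
prop raw [645.9 -49.6 229.9  39.9 -70.1] bay [-66.1  -0.6  19.4]
15.65 [588.8 -31.9 130.9] [-0.3  0.5  0.9]
psi 20.3
to (589, -32, 33, 20.3) shift [ 0.0008 -0.      0.0979] turn [0.002 0.006 0.001]
```

View pics/s7.png

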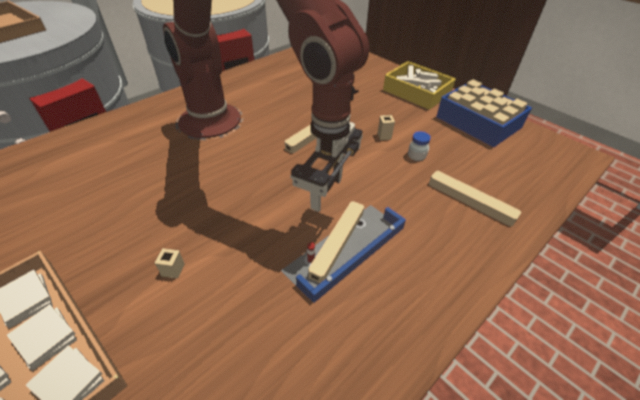

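The scene shows the prop whole at bay (-66, -1, 19.4°), right end behind the pin and left end (px 352,208) still outside. I'll descend and swing the left end in by rotating about the right finger.

Request:
drive_tool(
  targets=[
    [0,0,0.04,0,0,0,-1],
    [0,0,0.08,0,0,0,-1],
    [0,0,0.097,0,0,0,-1],
    [0,0,0.097,0,0,0,-1],
  ],
)

```text
t: 16.15
ee_pos: [587.7, -32.3, 33.1]
tool_rot: [0.001, 0.984, 0.177, -0.004]
wrist_force: [-0.1, -0.4, -0.7]
width: 93.1
```

Request:
drive_tool(
  targets=[
    [0.012,0,0.001,0,0,0,-1],
    [0.019,0,0.001,0,0,0,-1],
    [0.022,0,0.001,0,0,0.06,-1],
    [0.0255,0.0005,0.001,0,0,0.12,-1],
    [0.029,0.001,0.001,0,0,0.18,-1],
    [0.032,0.0015,0.001,0,0,0.24,-1],
    [0.0355,0.0025,0.001,0,0,0.3,-1],
    [0.0375,0.003,0.001,0,0,0.345,-1],
    [0.0375,0.003,0.001,0,0,0.345,-1],
  ],
)

```text
t: 17.27
ee_pos: [624.7, -21.8, 32.3]
tool_rot: [0.002, 1.0, 0.006, -0.003]
wrist_force: [0.0, -0.1, 0.9]
width: 93.0
```

```bash
python3 -c "
from h import *
look('s8.png')
f=grab_frame('top')
for b in bars(f): print(np.round(b[:5],1),bayframe(b))
rel(666,-27,32.5,0.54)"
```

```text
prop raw [662.7 -50.3 233.5  38.3 -83.1] bay [-49.3  -1.5   6.3]
17.325 [624.7 -22.1  32.2] [-0.1  0.1  0.1]
psi 0.6
[290.7 201.3 229.7  37.  -83.5] (np.float64(-418.140557526747), np.float64(249.25104208786956), 5.9712881660461425)
[780.6 309.2 229.7  35.9   6.3] (np.float64(72.68901894254087), np.float64(352.4877833248458), -84.28207496643067)
to (666, -27, 32.5, 0.54) shift [ 0.0414  0.0051 -0.0006] turn [0.004 0.006 0.001]
```

Request:
drive_tool(
  targets=[
    [0.006,0.001,0,0,0,0,-1],
    [0.012,0.002,0,0,0,0,-1],
    [0.018,0.003,0,0,0,0,-1],
    [0.024,0.004,0,0,0,0,-1],
    [0.029,0.005,0,0,0,0,-1],
    [0.033,0.005,0,0,0,0,-1],
    [0.036,0.005,0,0,0,0,-1],
    [0.038,0.005,0,0,0,0,-1],
    [0.039,0.005,0,0,0,0,-1],
  ],
)

```text
t: 18.5
ee_pos: [663.7, -27.1, 31.9]
tool_rot: [0.002, 1.0, 0.005, -0.003]
wrist_force: [-2.4, -0.3, 1.4]
width: 93.3
```

```bash
python3 -c "
from h import *
look('s9.png')
rel(666,-27,32.5,0.54)"
```

```text
prop raw [691.8 -56.1 232.9  36.6 -88. ] bay [-20.2  -7.5   1.4]
18.55 [663.8 -27.1  31.9] [-2.  -0.5  1. ]
psi 0.6
to (666, -27, 32.5, 0.54) shift [ 0.0022 -0.0001 -0.0006] turn [0.004 0.006 0.001]
```

Nearly flush, at x ≈ -20. I'll press the last few millimetres gently.

Request:
drive_tool(
  targets=[
    [0.001,0,0,0,0,0,-1],
    [0.002,0,0,0,0,0,-1],
    [0.003,0,0,0,0,0,-1],
    [0.004,0,0,0,0,0,-1],
    [0.004,0,0,0,0,0,-1],
    [0.004,0,0,0,0,0,-1],
  ],
)

```text
t: 19.3
ee_pos: [665.0, -26.9, 31.8]
tool_rot: [0.002, 1.0, 0.005, -0.006]
wrist_force: [-7.7, 1.0, 6.2]
width: 92.9
```

Force is rising (7.7 N), so it is touching the rail. One firmer press, then check.

Request:
drive_tool(
  targets=[
    [0.003,0,0,0,0,0,-1],
    [0.005,0,0,0,0,0,-1],
    [0.006,0,0,0,0,0,-1],
    [0.006,0,0,0,0,0,-1],
  ],
)

```text
t: 19.8
ee_pos: [665.3, -26.9, 31.6]
tool_rot: [0.002, 1.0, 0.003, -0.013]
wrist_force: [-12.7, 1.1, 10.0]
width: 93.0
```

Request:
drive_tool(
  targets=[
    [-0.01,0,0,0,0,0,-1],
    [-0.03,0,0,0,0,0,-1],
    [-0.04,0,-0.04,0,0,0,-1],
    [-0.07,0,-0.09,0,0,0,-1],
    [-0.12,0,-0.14,0,0,0,-1],
    [-0.17,0,-0.17,0,0,0,-1],
    [-0.2,0,-0.2,0,0,0,-1],
    [-0.2,0,-0.2,0,0,0,-1],
  ],
)

```text
t: 20.8
ee_pos: [471.7, -27.4, 239.8]
tool_rot: [0.002, 1.0, 0.003, -0.008]
wrist_force: [0.8, -0.4, -0.7]
width: 93.3
```

```bash
python3 -c "
from h import *
look('s10.png')
f=grab_frame('top')
for b in bars(f): print(np.round(b[:5],1),np.round(bayframe(b),1))
c=f['pixels'][90:250,130:490];cv2.imwrite('pics/t10.png',cv2.resize(c,None,fx=2.2,fy=2.2,interpolation=cv2.INTER_CUBIC)[:,:,::-1])
P=cloud(f)
for u,v in((160,176),(152,232),(472,234)): print(P[v,u].round())"
```

```text
prop raw [690.5 -56.6 231.3  36.  -89.6] bay [-21.6  -8.   -0.1]
20.85 [472.2 -27.3 238.4] [ 0.1  0.3 -0.8]
psi 0.4
[290.7 201.3 229.7  37.  -83.5] [-418.1  249.3    6. ]
[694.  -54.  230.3  37.2 -89.7] [-17.3  -9.8  -0.2]
[780.6 309.2 229.7  35.9   6.2] [ 72.7 352.5 -84.3]
[568. 348.  72.]
[444. 361.  66.]
[ 460. -357.   49.]
```

View pics/t10.png

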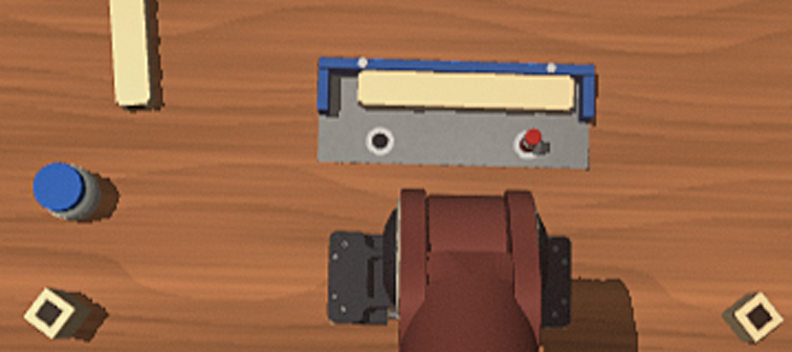

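The top crop shows the prop flush along the back rail between both end rails (crop px 360–575, row 90), behind the pin, with the bystanders in place. It measures bay (-17.3, -9.8, -0.2°), against -18 for flush.

```bash
python3 -c "
from station import hand_in
print(hand_in())"
```

```text
the job is handed in; nothing more can be done
None
```

The long prop now lies flat along the bay's back rail, and I handed the job in at about 21 s of the 72 s allowed.

I pushed the prop's left end to slide it right, then used the open fingers to push it forward and tilt it 20°. An axial push put its right end in behind the pin. Rotating the fingers then swung the left end in, and I pressed it against the rail; the highest wrist force I read was about 16 N. It was never gripped or lifted.

**Last checks:**
- **Prop position:** the top camera puts the prop's centre at x = -17.3 mm in the bay frame, where flush is -18, and y = -9.8 mm, so it sits between both end rails. Its tilt is -0.2°.
- **Bystanders:** the jar and both short props measured within 2–3 mm of where they started.
- **Robot:** the arm is clear of everything.
- **Disagreement:** the scene camera gave x = -21.6 mm. I put that down to its oblique view, with the back rail partly hiding the prop. The top view and the rising press force against the rail both say it is flush.

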